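# Move a reagent cassette from its sleeve to the free dock bay, changing grip on the way

### The job

Draw the reagent cassette out of its storage sleeve by its blue nose, set it down flat on the bench and let go of it. Then, working from its plain white tail, slide it nose first and right way up into the empty bay of the dock (the one under the green tag) until it is fully home against the stop. Leave the loose things that stand around where they are.

Things in the scene. Friction and masses are not known exactly. Their poses are not given: they have to be found in the camera images.
- cassette: The reagent cassette: a white bar 130 long, 36 wide, 38 high (mm), 0.18 to 0.35 kg, with a blue nose (the last 34 mm at +x; its upright corners are rounded, radius 10). Origin at the centre of its underside; x runs from tail to nose, z up. At the start it lies in the sleeve, tail first, with its nose end sticking out 43 to 49 mm. It slides on the bench.
- cassette_nose (a point): Centre of the blue end face of the cassette, 65 mm from its origin along +x, 19 mm up.
- cassette_tail (a point): Centre of the plain white end face of the cassette, 65 mm from its origin along -x, 19 mm up.
- sleeve: Dark steel storage sleeve fixed to the bench, left of the dock: roofed tunnel closed at the back, no floor, inner 40 wide, 42 high, 92 deep, outside 52 wide (76 over its low feet), 45 high. Origin on the bench in the middle of its mouth; +x points straight out of the mouth (the way the cassette is drawn), about to the robot's right; the tunnel runs to -x.
- dock: Grey dock with white roof, fixed: three parallel roofed bays 56 mm apart, each 40 wide, 42 high, 122 deep to a fixed stop; the bench is the floor. Outside 184 wide, 132 deep, 48 high. Walls between bays 16 thick, round in front to guide the nose in. Origin on the bench in the middle of the middle bay's mouth; +x points into the bays, away from the robot and to its right; bays at y = -56, 0, +56.
- bay_tag: Green tag, 30 x 34 x 4 mm, fixed on the dock's roof above the empty bay, its top 54 mm high. Its ORIGIN is not the tag but the bench point in the middle of the mouth of that bay; +x points straight into the bay, the stop is at x = 122 mm. With the cassette home, the cassette's origin is at x = 57 mm and its tail stands 8 mm out of the mouth.
- filler_a: A cassette of the same kind already latched home in another bay of the dock (fixed); its tail stands 8 mm out. Origin on the bench in the middle of the mouth of its bay, +x into the bay.
- filler_b: Another one, the same, in the remaining bay.
- dispenser: Loose bystander: dispenser bottle with ribbed grey base and white cone, 46 across, 98 high, between the monitor and the dock, under the right edge of the fixed monitor screen, whose near lower corner hangs at about x 0.53, y -0.07, z 0.24 m and up (keep wrist and arm clear of it by swinging near the base; a tall fixed analyser bounds the bench at the right, from about x 0.40, y -0.45). Origin at the centre of its underside.
- timer: Loose bystander: white bench timer, 62 x 68 x 20 mm, left of the dock, by the monitor. Origin at the centre of its underside.
- rack: Loose bystander: white tube rack, 87 x 165 x 62 mm, far left. Origin at the centre of its underside.
- cup: Loose bystander: pen cup with pens, 81 across, 195 high, by the wall. Origin at the centre of its underside.
- stapler: Loose bystander: black stapler, 140 x 36 x 46 mm, left of the sleeve. Origin at the centre of its underside.

How it is judged:
By the outcome, as a careful person would: the job done as asked, in the order asked, and still so for the second after the job is handed in, with the robot touching nothing.
It also fails if it takes over 58 s, if anything falls off the work surface, if the arm or the gripper's body presses on something with over 40 N, if the wrist force passes 120 N, or if a joint passes its speed limit or range.

### The arm

A 6-joint arm with a two-finger parallel gripper is mounted at the origin on a cart in front of the work surface, level with it; the furniture and walls round the work are solid. World frame = base frame: x ahead of the robot, y to its left, z up, the work surface at z = 0. Lengths are in m, angles in rad, forces in N, time in s.
With the tool pointing down it reaches from about 0.275 to 0.875 m from the base axis. Payload 12.5 kg.
Tool frame: the origin (TCP) lies at the very end of the fingers, on their centre line; the grasp point (between the pads) lies robot.grip_depth behind it (robot.grip_depth is the distance from the TCP to the grasp point, in m); y points along the fingers, z is the direction in which the jaws open and shut, and the axes are right-handed (so a half turn about y gives the same grasp; the last joint's range is limited). The gripper opens to 85 mm and grips with 20 to 120 N. Pads are 22 mm wide; open, the fingers measure 114 mm over their backs; the gripper's body (76 mm by 85 mm) begins 54 mm behind the grasp point. The pads swing forward as they close: fully open they stand 13 mm farther back than shut.
Start: joints at [1.172, 0.351, 1.652, -0, 1.139, -0.085], TCP at [0.17, 0.523, 0.231] pointing down, gripper open.
Joint ranges: [-2.75, 2.75], [-0.79, 2.1], [0.01, 2.65], [-1.57, 4.71], [0.07, 3.14], [-2.87, 2.87]. Speed limits (rad/s): [2.22, 2.22, 2.79, 3.14, 3.14, 3.14].

### API

Orientations are given as a unit quaternion [x, y, z, w].
In Python, from bench import robot gives the robot as it stands. The module is installed in compiled form; this text tells all that it offers. Calls block until the motion is done:
- robot.move_pose(position, orientation): joint-space move of the TCP to a pose.
- robot.movel(position, feed=0.15, frame=None, f_stop=None): straight line of the TCP; frame=None keeps the orientation; feed is the mean speed in m/s. With f_stop (N) it stops when the force on the tool has changed by that much, and returns True; else False.
- robot.move_j(angles): joint-space move.
- robot.grip(opening, squeeze=None): opening from 0.0 (shut) to 1.0 (fully open); squeeze is the grip in N (None keeps the last); returns when the fingers have stopped.
- robot.sleep(seconds).
- robot.ik(position, orientation): joint angles nearest the present ones, or None.
- robot.observe(): the state.
- robot.read_camera(name): name is "scene" or "top"; returns a dict with "pixels" (400x640x3 uint8, red, green, blue), "fx", "fy", "cx", "cy" (pixels), "distortion" ([k1, k2, p1, p2, k3] as OpenCV has them; the pictures are not rectified), "R" (3x3) and "t" (3): a world point X has camera coordinates R X + t. Camera axes: x right, y down, z forward; pixel columns grow to the right and rows downward; lengths in m; the calibration is good to about 2 mm. A picture is of the moment at which its call begins. There is no depth.
A pose or a line that the arm cannot do raises robot.MotionError and nothing moves.
- robot.hand_in(): hands the job in, once; it reports no verdict.
The state is a dict: "time": time; "qpos": joint angles; "joint_vel": joint speeds; "joint_torque": joint torques, N m; "position": TCP position; "eef_rot": TCP orientation; "contact_force": force on the tool from outside, world axes, zero at the start; "wrist_torque": the same for the moment, N m; "grip_width": opening from 0.0 (shut) to 1.0 (fully open).
Only numpy, scipy, OpenCV 4.12 (cv2) and the standard library are available. Lean on these libraries where they do the work, as an engineer would, in place of code of your own. Each camera call takes 0.05 s, during which the arm holds its last target. There are 200 camera calls.

## Working session

There is one attempt and no reset: what is moved stays moved. The work goes in short steps, each a Python script; the robot and the scene stay as the last script left them, time stands still between calls to the robot, and variables do not carry over. Pictures are saved under pics/ and viewed, about 8 in all and at most 12, crops included, and the job is handed in when it is done.

```bash
mkdir -p pics; ls
python3 - <<'E'
from bench import robot
import cv2,numpy as np
for n in("scene","top"):
    c=robot.read_camera(n); cv2.imwrite(f"pics/{n}0.png",c["pixels"][:,:,::-1])
    R=np.array(c["R"]);t=np.array(c["t"]);print(n,c["fx"],c["fy"],c["cx"],c["cy"],c["distortion"],"pos",-R.T@t,R.tolist())
s=robot.observe();print(s,robot.grip_depth)
E
```

```text
pics
scene 372.36974881900755 372.36974881900755 320.6528614836436 198.6347676637936 [-0.03515341  0.          0.          0.          0.        ] pos [ 0.14246375 -0.35390398  0.83128975] [[0.6678253479339447, -0.7442444660539862, 0.010463240651073753], [-0.5828692149265529, -0.5316592129391466, -0.6144932543062057], [0.4628960822342412, 0.40427547049622486, -0.7888526865056912]]
top 492.5965627970891 492.5965627970891 320.5834789203931 194.06448643587785 [-0.00096446  0.          0.          0.          0.        ] pos [0.36915615 0.09982875 1.65188884] [[-0.006244827191354293, -0.999122738691686, 0.04140960229916567], [-0.9909683781244601, 0.0006361946756557998, -0.1340942534701299], [0.13395027320138955, -0.041873001869457714, -0.9901030128343787]]
{'time': 0.1, 'qpos': array([ 1.17236925e+00,  3.51159652e-01,  1.65234891e+00,  1.78525578e-05,
        1.13909349e+00, -8.45998954e-02]), 'joint_vel': array([-0.00039947, -0.00090605, -0.00236986, -0.00144348, -0.00024918,
       -0.00070386]), 'joint_torque': array([-1.03812934e-04, -5.06835115e+01, -2.91882795e+01, -8.09479502e-05,
        2.59205313e-03, -1.97237490e-06]), 'position': array([0.16964418, 0.52287838, 0.23082894]), 'eef_rot': array([ 0.69876413, -0.11059342,  0.11041158, -0.69807383]), 'contact_force': array([ 0.50122686, -0.06534523,  0.45970375]), 'wrist_torque': array([ 0.01526648, -0.0115342 , -0.02046317]), 'grip_width': 0.9989110715124084} 0.0187
```

View pics/scene0.png

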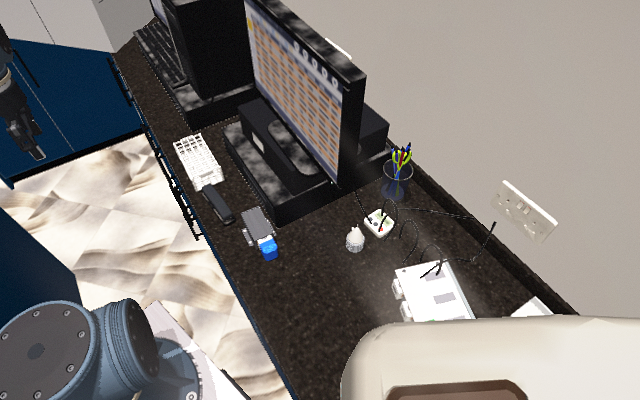

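View pics/top0.png

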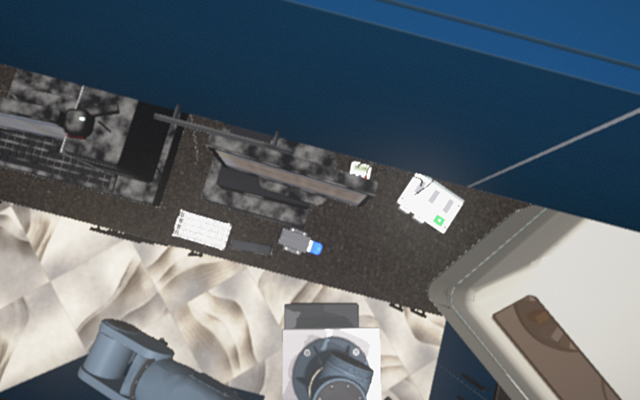

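The scene view shows the sleeve at about (258,225), the blue nose at (268,248) and the dock at (435,290), partly hidden by the analyser. The top view shows the sleeve at (297,241), the nose at (315,247) and the dock at (430,203), with the green tag at (438,220), which is the bay nearest the robot on the right. I'll zoom in next.

Run:
```python
import cv2
a=cv2.imread("pics/top0.png")[165:265,270:480]; b=cv2.imread("pics/scene0.png")[195:325,230:480]
cv2.imwrite("pics/topc.png",cv2.resize(a,None,fx=3.8,fy=3.8*1.4/1.4,interpolation=cv2.INTER_CUBIC))
cv2.imwrite("pics/scenec.png",cv2.resize(b,None,fx=3.2,fy=3.2,interpolation=cv2.INTER_CUBIC))
```

```text
(no output)
```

View pics/topc.png

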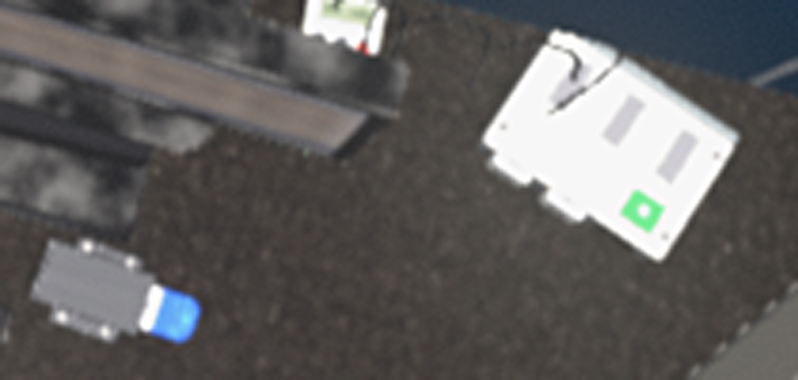

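View pics/scenec.png

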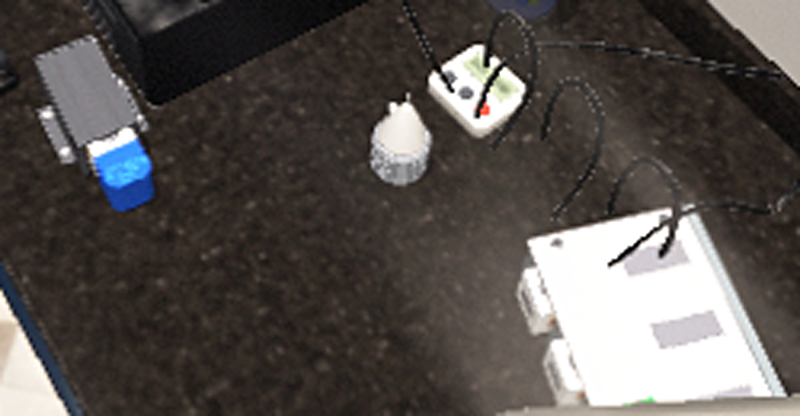

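Zoomed, the tagged bay is the one at y = -56, and its mouth has no white tail showing. In the top view the roof corners are at about (555,30), (735,135), (660,260) and (485,140) in crop pixels. The dispenser is at about (400,145) in the scene crop, clear of the working area. Now I'll fit models to both images.

```bash
cat > h.py <<'E'
import numpy as np, cv2
from scipy.optimize import minimize
from bench import robot
def proj(c,X):
    R=np.array(c["R"]);K=np.array([[c["fx"],0,c["cx"]],[0,c["fy"],c["cy"]],[0,0,1]])
    p,_=cv2.projectPoints(np.array(X,float).reshape(-1,1,3),cv2.Rodrigues(R)[0],np.array(c["t"],float),K,np.array(c["distortion"],float))
    return p.reshape(-1,2)
def unproj(c,uv,z):
    R=np.array(c["R"]);K=np.array([[c["fx"],0,c["cx"]],[0,c["fy"],c["cy"]],[0,0,1]])
    n=cv2.undistortPoints(np.array(uv,float).reshape(-1,1,2),K,np.array(c["distortion"],float)).reshape(-1,2)
    d=np.c_[n,np.ones(len(n))]@R; o=-R.T@np.array(c["t"]); return o+d*((z-o[2])/d[:,2:])
def w(p,L):  # local points -> world, p=(x,y,yaw)
    L=np.array(L,float);c,s=np.cos(p[2]),np.sin(p[2])
    return np.c_[p[0]+c*L[:,0]-s*L[:,1],p[1]+s*L[:,0]+c*L[:,1],L[:,2]]
def masks(im):
    h=cv2.cvtColor(im,cv2.COLOR_RGB2HSV);H,S,V=h[...,0],h[...,1],h[...,2]
    return dict(blue=(H>95)&(H<125)&(S>150)&(V>110),white=(S<50)&(V>150),green=(H>40)&(H<85)&(S>90)&(V>100))
def quat(yaw):  # tool down, jaws open perpendicular to heading yaw
    from scipy.spatial.transform import Rotation as Ro
    z=np.array([-np.sin(yaw),np.cos(yaw),0]);y=np.array([0,0,-1.])
    return Ro.from_matrix(np.c_[np.cross(y,z),y,z]).as_quat()
def box(x0,x1,hw,h): return [[x,y,z] for x in(x0,x1) for y in(-hw,hw) for z in(0,h)]
def blob(m,uv,r=40):
    n,l,st,ce=cv2.connectedComponentsWithStats(m.astype(np.uint8)); d=np.linalg.norm(ce-uv,axis=1); d[0]=1e9
    d[st[:,4]<8]=1e9; i=int(np.argmin(d)); return l==i
def sil(c,X,shape=(400,640)):  # antialiased hull silhouette
    m=np.zeros((shape[0]*4,shape[1]*4),np.uint8)
    hu=cv2.convexHull(((proj(c,X)+.5)*4*16-8).astype(np.float32)).astype(np.int32)
    cv2.fillPoly(m,[hu],255,shift=4); return cv2.resize(m,shape[::-1],interpolation=cv2.INTER_AREA)/255.
def fit(cost,p0,d=(.01,.01,.1)):
    r=None
    for k in range(3):
        S=np.vstack([p0]+[np.array(p0)+np.eye(len(p0))[i]*d[i]*(.5**k) for i in range(len(p0))])
        r=minimize(cost,p0,method="Nelder-Mead",options=dict(initial_simplex=S,maxiter=120));p0=r.x
    return r.x,r.fun
E
python3 - <<'E'
from h import *
T=robot.read_camera("top");S=robot.read_camera("scene")
mt,ms=masks(T["pixels"]),masks(S["pixels"])
# dock: white component in top = union of roof box and the two tails
corners=np.array([[555,30],[735,135],[660,260],[485,140]])/3.8+[270,165]
C=unproj(T,corners,.048); print("corners",C.round(3).tolist(), np.linalg.norm(C-np.roll(C,1,0),axis=1).round(3))
q=(C[2]+C[3])/2; e=C[3]-C[2]; p0=[q[0],q[1],np.arctan2(-e[0],e[1])]
p0[2]=np.arctan2(*( (C[0]+C[1])/2-q)[[1,0]]); print("p0",p0)
D=blob(mt["white"]|mt["green"],corners.mean(0)); print("dock px",D.sum())
D=cv2.morphologyEx(D.astype(np.uint8),cv2.MORPH_CLOSE,np.ones((5,5)))
def dm(c,p):
    roof=[[x,y,.048] for x in(0,.132) for y in(-.092,.092)]
    m=sil(c,w(p,roof))
    for y in(0,.056): m=np.maximum(m,sil(c,w(p,[[x,y+b,.038] for x in(-.008,.03) for b in(-.018,.018)])))
    return m
p,f=fit(lambda p:((dm(T,p)-D)**2).sum(),p0); print("dock",p,f)
g=blob(mt["green"],[438,220]);gc=unproj(T,[np.argwhere(g).mean(0)[::-1]],.054)[0]
d=gc[:2]-p[:2];print("tag local",np.cos(p[2])*d[0]+np.sin(p[2])*d[1],-np.sin(p[2])*d[0]+np.cos(p[2])*d[1])
print("dock roof left-front corner & tag in scene:",proj(S,w(p,[[0,.092,.048],[0,-.092,.048],[.132,.092,.048]])).round(1).tolist())
print("bay mouth",w(p,[[0,-.056,0]]))
# cassette: blue silhouettes in both views
bt=blob(mt["blue"],[315,247]);bs=blob(ms["blue"],[268,248]);print("blue px",bt.sum(),bs.sum())
nose=[[x,y,z] for z in(0,.038) for x,y in[(.031,.018),(.031,-.018)]+[(.055+.01*np.cos(a),s*(.008+.01*np.sin(a))) for a in np.linspace(0,np.pi/2,6) for s in(1,-1)]]
bc=unproj(T,[np.argwhere(bt).mean(0)[::-1]],.035)[0];print("nose c",bc)
# sleeve roof corners, crop px
sc=np.array([[50,240],[165,278]])
for nm,cc in(("both",(1,1)),("top",(1,0)),("scene",(0,1))):
    print(nm,fit(lambda p:cc[0]*((sil(T,w(p,nose))-bt)**2).sum()+cc[1]*((sil(S,w(p,nose))-bs)**2).sum(),[bc[0]+.01,bc[1]+.05,-1.75]))
E
```

```text
corners [[0.657, -0.287, 0.048], [0.564, -0.443, 0.048], [0.455, -0.372, 0.048], [0.56, -0.223, 0.048]] [0.117 0.181 0.13  0.183]
p0 [np.float64(0.5076883700338758), np.float64(-0.29740162632508726), np.float64(-0.5811212621500457)]
dock px 2280
dock [ 0.50615121 -0.29433721 -0.58993615] 66.63777008842753
tag local 0.027912878513082003 -0.05495428118432562
dock roof left-front corner & tag in scene: [[392.6, 270.4], [424.7, 349.2], [444.3, 258.2]]
bay mouth [[ 0.47499796 -0.34087188  0.        ]]
blue px 51 279
nose c [0.4115236  0.04862188 0.035     ]
both (array([ 0.42748038,  0.09325593, -1.91638525]), np.float64(96.66400615148021))
top (array([ 0.41943466,  0.09259287, -1.7547447 ]), np.float64(72.77813148788928))
scene (array([ 0.42823062,  0.09449153, -1.90903383]), np.float64(19.023206459054208))
```

Run:
```python
from h import *
T=robot.read_camera("top");S=robot.read_camera("scene")
t,s=T["pixels"],S["pixels"]
print("top row nose/sleeve"); print(t[246,276:326].tolist())
print("scene sleeve col"); print([s[225,x].tolist() for x in range(236,280,2)])
print("dock row top y=205",[int(t[205,x].mean()) for x in range(392,470)])
print("dock row scene y=285",[int(s[285,x].mean()) for x in range(384,470)])
```

```text
top row nose/sleeve
[[71, 65, 62], [70, 64, 63], [71, 66, 62], [69, 65, 62], [69, 66, 62], [67, 61, 59], [70, 64, 61], [94, 91, 92], [134, 134, 137], [143, 141, 145], [151, 150, 151], [133, 132, 135], [124, 124, 127], [133, 132, 135], [139, 139, 143], [139, 139, 143], [139, 139, 144], [142, 142, 146], [141, 141, 146], [142, 142, 147], [140, 141, 146], [140, 141, 146], [140, 140, 145], [140, 140, 145], [140, 140, 145], [142, 140, 146], [140, 141, 145], [141, 141, 145], [140, 140, 145], [138, 138, 143], [139, 138, 143], [162, 161, 167], [230, 230, 232], [253, 252, 251], [255, 252, 248], [216, 228, 246], [116, 176, 247], [96, 167, 247], [101, 169, 247], [105, 174, 247], [107, 179, 247], [105, 177, 247], [113, 190, 247], [111, 188, 248], [107, 181, 252], [97, 163, 255], [70, 101, 185], [60, 57, 70], [62, 56, 53], [64, 58, 57]]
scene sleeve col
[[51, 42, 37], [35, 28, 24], [46, 37, 33], [50, 43, 39], [53, 48, 46], [80, 79, 80], [131, 128, 134], [133, 132, 135], [132, 127, 132], [133, 131, 138], [139, 135, 141], [137, 134, 139], [134, 132, 137], [132, 130, 132], [132, 128, 132], [132, 130,
[... 227 characters left out ...]
7, 247, 247, 247, 247, 247, 247, 247, 247, 247, 247, 247, 247, 247, 247, 247, 247, 247, 247, 247, 247, 247, 247, 247, 247, 247, 247, 247, 248, 248, 232, 210, 208, 208, 208, 207, 223, 246, 248, 247, 247, 248, 237, 207, 233, 254, 241, 140, 74, 65, 70, 67, 66, 67, 65]
dock row scene y=285 [87, 88, 89, 90, 94, 92, 89, 118, 186, 166, 182, 194, 255, 255, 247, 176, 162, 255, 255, 254, 254, 254, 254, 254, 254, 254, 254, 254, 254, 254, 254, 254, 254, 254, 254, 254, 254, 255, 255, 255, 255, 255, 255, 255, 255, 255, 255, 255, 255, 255, 255, 255, 255, 255, 255, 255, 255, 255, 255, 255, 255, 255, 255, 255, 255, 255, 255, 255, 255, 255, 255, 240, 217, 222, 231, 156, 92, 90, 85, 85, 80, 74, 74, 70, 66, 70]
```

```bash
cat >> h.py <<'E'
from scipy.ndimage import map_coordinates, gaussian_filter
def edgecost(views,edges,p,tol=1.0):
    """edges: (cams, a, b, inward) in local coords; mean brightness step across the projected edges"""
    tot=0;n=0
    for k,(c,im) in enumerate(views):
        for cams,a,b,inn in edges:
            if k not in cams: continue
            s=np.linspace(.06,.94,40)[:,None];L=np.array(a)*(1-s)+np.array(b)*s
            P=proj(c,w(p,L));Q=proj(c,w(p,L+np.array(inn)*.003))
            d=Q-P; d-=((d@(P[-1]-P[0]))/((P[-1]-P[0])@(P[-1]-P[0])))[:,None]*(P[-1]-P[0]); d/=np.linalg.norm(d,axis=1)[:,None]
            f=lambda X:map_coordinates(im,[X[:,1],X[:,0]],order=1)
            tot-=np.mean(np.clip(f(P+tol*d)-f(P-tol*d),-60,120));n+=1
    return tot/n
E
python3 - <<'E'
from h import *
cams=[robot.read_camera(n) for n in("top","scene")]
V=[(c,gaussian_filter(c["pixels"].mean(2),.5)) for c in cams]
h=.048
dock=[((0,1),[0,.092,h],[.132,.092,h],[0,-1,0]),((0,),[0,-.092,h],[.132,-.092,h],[0,1,0]),
 ((0,),[0,-.092,h],[0,-.022,h],[1,0,0]),((0,1),[0,.078,h],[0,.092,h],[1,0,0]),((1,),[0,.022,h],[0,.034,h],[1,0,0])]
h=.045
sl=[((0,1),[0,.026,h],[-.092,.026,h],[0,-1,0]),((0,1),[0,-.026,h],[-.092,-.026,h],[0,1,0]),((0,1),[-.097,-.026,h],[-.097,.026,h],[1,0,0])]
for nm,vs in(("both",(0,1)),("top",(0,)),("scene",(1,))):
    f=lambda E:[(tuple(k for k in e[0] if k in vs),)+e[1:] for e in E if any(k in vs for k in e[0])]
    print(nm,"dock",fit(lambda p:edgecost(V,f(dock),p),[.508,-.297,-.585],(.006,.006,.04)))
    print(nm,"sleeve",fit(lambda p:edgecost(V,f(sl),p),[.424,.075,-1.8],(.006,.006,.05)))
# cassette nose mask with relaxed thresholds
nose=[[x,y,z] for z in(0,.038) for x,y in[(.031,.018),(.031,-.018)]+[(.055+.01*np.cos(a),s*(.008+.01*np.sin(a))) for a in np.linspace(0,np.pi/2,6) for s in(1,-1)]]
A=[]
for c,uv in zip(cams,([315,247],[268,248])):
    i=c["pixels"].astype(float); a=np.clip((i[...,2]-i[...,0]-10)/90,0,1); a=a*blob(a>.1,uv); A.append(a)
print([a.sum() for a in A])
for nm,cc in(("both",(1,1)),("top",(1,0)),("scene",(0,1))):
    print(nm,fit(lambda p:sum(k*((sil(c,w(p,nose))-a)**2).sum() for k,c,a in zip(cc,cams,A)),[.424,.094,-1.8]))
E
```

```text
both dock (array([ 0.50835507, -0.29463332, -0.60351174]), np.float64(-113.14595039439097))
both sleeve (array([ 0.4223162 ,  0.07254952, -1.88674587]), np.float64(-44.85780704542251))
top dock (array([ 0.507169  , -0.29351492, -0.60669305]), np.float64(-117.17548123434005))
top sleeve (array([ 0.43044941,  0.06958798, -1.86752098]), np.float64(-34.98920410560636))
scene dock (array([ 0.5085814 , -0.29589837, -0.59145214]), np.float64(-110.99931691317583))
scene sleeve (array([ 0.42264513,  0.07261715, -1.88212327]), np.float64(-65.31090283449713))
[np.float64(136.55555555555554), np.float64(301.0777777777778)]
both (array([ 0.42654072,  0.09367766, -1.88363663]), np.float64(24.739125550002136))
top (array([ 0.42115673,  0.09316585, -1.78246289]), np.float64(8.705768721431927))
scene (array([ 0.42701264,  0.0948362 , -1.88676929]), np.float64(4.856588918791918))
```

```bash
cat >> h.py <<'E'
CAS=np.array([.4266,.0939,-1.885]); DOCK=np.array([.5083,-.2950,-.598])
BAY=np.r_[w(DOCK,[[0,-.056,0]])[0,:2],DOCK[2]]
def at(p,x,z,y=0): return w(p,[[x,y,z-robot.grip_depth]])[0]   # grasp point at local x, height z -> TCP
E
python3 - <<'E'
from h import *
S=robot.read_camera("scene");print("dispenser",unproj(S,[[355,251]],0)[0].round(3),"bay",BAY)
for o in(0,np.pi):
  for n,p,x,z in(("nose up",CAS,.045,.16),("nose",CAS,.045,.024),("drawn",CAS,.153,.024),("pre",BAY,-.065,.024),("tailup",BAY,-.164,.16),("tail",BAY,-.164,.024),("in",BAY,-.02,.024),("push",BAY,-.02,.03)):
    q=robot.ik(at(p,x,z),quat(p[2]+o)); print(o>0,n,at(p,x,z).round(3),None if q is None else np.round(q,2))
E
```

```text
dispenser [ 0.563 -0.106  0.   ] bay [ 0.47677252 -0.34128194 -0.598     ]
False nose up [0.413 0.051 0.141] [ 0.01  0.24  2.07 -0.    0.83  0.33]
False nose [0.413 0.051 0.005] [ 0.01  0.54  2.13 -0.    0.48  0.33]
False drawn [ 0.379 -0.052  0.005] [-0.26  0.5   2.21 -0.    0.43  0.06]
False pre [ 0.423 -0.305  0.005] [-0.71  0.65  1.86 -0.    0.63 -1.69]
False tailup [ 0.341 -0.249  0.141] [-0.74  0.25  2.05 -0.    0.83 -1.71]
False tail [ 0.341 -0.249  0.005] [-0.74  0.54  2.11 -0.    0.49 -1.71]
False in [ 0.46  -0.33   0.005] [-0.7   0.7   1.74 -0.    0.7  -1.68]
False push [ 0.46  -0.33   0.011] [-0.7   0.69  1.74 -0.    0.71 -1.68]
True nose up [0.413 0.051 0.141] [ 0.01  0.24  2.07 -0.    0.83 -2.82]
True nose [0.413 0.051 0.005] [ 0.01  0.54  2.13 -0.    0.48 -2.82]
True drawn [ 0.379 -0.052  0.005] None
True pre [ 0.423 -0.305  0.005] [-0.71  0.65  1.86 -0.    0.63  1.46]
True tailup [ 0.341 -0.249  0.141] [-0.74  0.25  2.05 -0.    0.83  1.43]
True tail [ 0.341 -0.249  0.005] [-0.74  0.54  2.11 -0.    0.49  1.43]
True in [ 0.46  -0.33   0.005] [-0.7   0.7   1.74 -0.    0.7   1.46]
True push [ 0.46  -0.33   0.011] [-0.7   0.69  1.74 -0.    0.71  1.46]
```

Run:
```python
from h import *
def st(n): s=robot.observe();print(n,round(s["time"],2),s["position"].round(4),"F",s["contact_force"].round(1),"g",round(float(s["grip_width"]),3))
q=quat(CAS[2])
robot.move_pose(at(CAS,.045,.16),q); st("above")
print(robot.movel(at(CAS,.045,.025),feed=.08,f_stop=10)); st("down")
robot.grip(0.0,squeeze=40); st("grip")
print(robot.movel(at(CAS,.155,.025),feed=.08,f_stop=35)); st("drawn")
c=robot.read_camera("scene");cv2.imwrite("pics/s1.png",cv2.resize(c["pixels"][190:330,220:420,::-1],None,fx=4,fy=4,interpolation=cv2.INTER_CUBIC))
```

```text
above 2.39 [0.4129 0.0516 0.1414] F [-0.   0.2 -0.5] g 0.998
False
down 4.22 [0.4129 0.0511 0.0066] F [-0.  -0.1  0.9] g 1.002
grip 4.74 [0.4129 0.0511 0.0065] F [-0.6 -0.7  4.6] g 0.416
False
drawn 6.27 [ 0.3788 -0.0539  0.0065] F [-0.3 -1.7  7.9] g 0.421
```

View pics/s1.png

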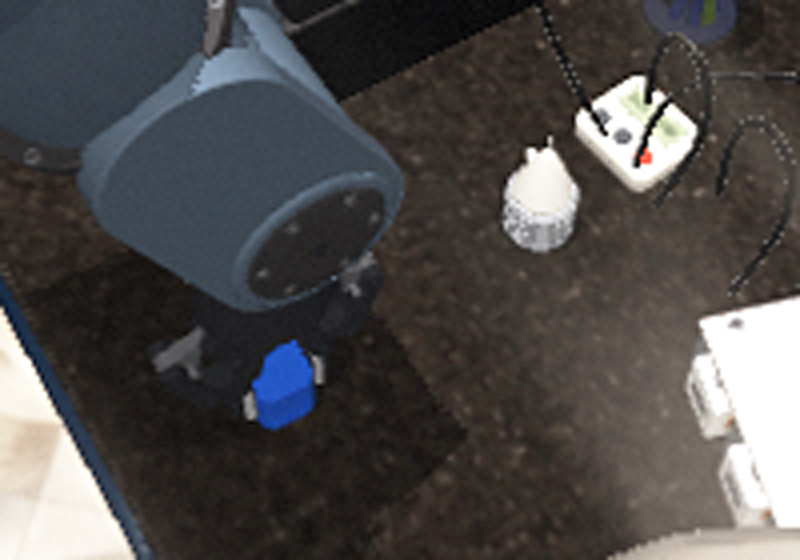

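The nose is held between the pads (grip 0.42, which is 35.8 mm) and the cassette is clear of the sleeve. Dispenser and timer haven't moved. Next I carry it over and set it down.

Run:
```python
from h import *
def st(n): s=robot.observe();print(n,round(s["time"],2),s["position"].round(4),"F",s["contact_force"].round(1),"g",round(float(s["grip_width"]),3))
robot.movel(at(CAS,.155,.035),feed=.08); st("lift")
robot.movel(at(BAY,-.070,.035),feed=.12,frame=quat(BAY[2])); st("over")
print(robot.movel(at(BAY,-.070,.0245),feed=.03,f_stop=8)); st("set")
robot.grip(0.75); st("open")
robot.movel(at(BAY,-.070,.13),feed=.15)
robot.move_pose(at(BAY,-.26,.20),quat(BAY[2])); st("away")
for n in("top","scene"):
    c=robot.read_camera(n);cv2.imwrite(f"pics/{n}2.png",c["pixels"][:,:,::-1])
a=cv2.imread("pics/top2.png")[165:265,370:480];b=cv2.imread("pics/scene2.png")[200:400,250:500]
cv2.imwrite("pics/two.png",np.hstack([cv2.resize(a,(440,400),interpolation=cv2.INTER_CUBIC),cv2.resize(b,(360,400))[:, :360]]))
```

```text
lift 6.59 [ 0.3786 -0.0537  0.0164] F [-0.1 -0.1 -1.7] g 0.416
over 8.84 [ 0.4188 -0.3016  0.0162] F [ 0.3 -0.6 -1.6] g 0.418
True
set 9.21 [ 0.4191 -0.3019  0.0064] F [-0.2 -0.5  4.6] g 0.42
open 9.6 [ 0.4187 -0.3016  0.0062] F [ 0.2  0.  -0.6] g 0.75
away 11.28 [ 0.2627 -0.1957  0.1813] F [-0.2  0.8  0.7] g 0.75
```

View pics/two.png

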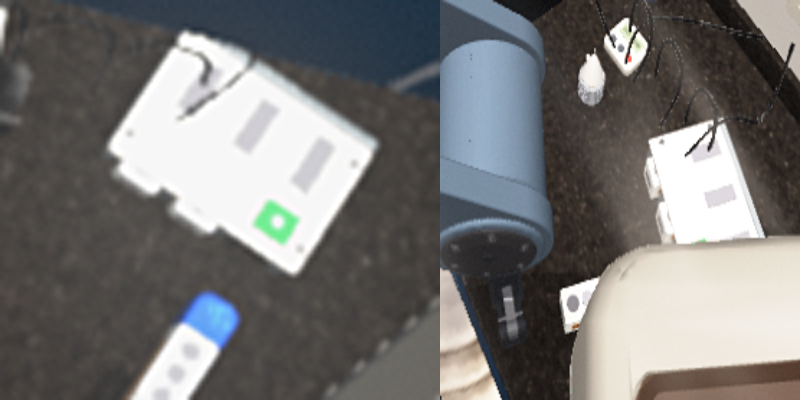

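The cassette is on the bench right way up (wells on top), with its nose towards the tagged bay. Dispenser and timer are unmoved. I'll check alignment numerically against the dock in the same top image.

Run:
```python
from h import *
c=robot.read_camera("top");V=[(c,gaussian_filter(c["pixels"].max(2).astype(float),.5))]
def rel(p,b): d=p[:2]-b[:2];C,S=np.cos(b[2]),np.sin(b[2]);return (C*d[0]+S*d[1],-S*d[0]+C*d[1],p[2]-b[2])
p0=np.r_[w(BAY,[[-.115,0,0]])[0,:2],BAY[2]]
E=[((0,),[-.02,.018,.038],[.053,.018,.038],[0,-1,0]),((0,),[-.02,-.018,.038],[.053,-.018,.038],[0,1,0]),((0,),[.065,-.009,.038],[.065,.009,.038],[-1,0,0])]
p,f=fit(lambda p:edgecost(V,E,p),p0,(.005,.005,.05));print("edge fit",p,f)
nose=[[x,y,z] for z in(0,.038) for x,y in[(.031,.018),(.031,-.018)]+[(.055+.01*np.cos(a),s*(.008+.01*np.sin(a))) for a in np.linspace(0,np.pi/2,6) for s in(1,-1)]]
i=c["pixels"].astype(float);a=np.clip((i[...,2]-i[...,0]-10)/90,0,1);a=a*blob(a>.1,proj(c,w(p0,[[.05,0,.03]]))[0])
p2,f2=fit(lambda p:((sil(c,w(p,nose))-a)**2).sum(),p0,(.005,.005,.05));print("sil fit",p2,f2,a.sum())
bt=np.r_[w([.5072,-.2935,-.6067],[[0,-.056,0]])[0,:2],-.6067]
g=blob(masks(c["pixels"])["green"],[438,220]);tag=unproj(c,[np.argwhere(g).mean(0)[::-1]],.054)[0]
for q in(p,p2): print("vs BAY",np.round(rel(q,BAY),4),"vs top-only bay",np.round(rel(q,bt),4))
print("tag lateral vs BAY",np.round(rel(np.r_[tag[:2],0],BAY)[:2],4)," vs top",np.round(rel(np.r_[tag[:2],0],bt)[:2],4))
```

```text
edge fit [ 0.38187537 -0.27567607 -0.61835645] -111.87790043534476
sil fit [ 0.38287128 -0.28058124 -0.59053871] 9.40046349694562 133.56666666666666
vs BAY [-0.1154  0.0008 -0.0204] vs top-only bay [-0.1131 -0.0008 -0.0117]
vs BAY [-0.1118 -0.0027  0.0075] vs top-only bay [-0.1095 -0.0043  0.0162]
tag lateral vs BAY [0.0262 0.0006]  vs top [0.0284 0.0002]
```

Run:
```python
from h import *
def st(n):
    s=robot.observe();d=s["position"][:2]-BAY[:2];C,S=np.cos(BAY[2]),np.sin(BAY[2]);F=s["contact_force"]
    print(n,round(s["time"],2),"bay x,y",(C*d[0]+S*d[1]).round(4),(C*d[1]-S*d[0]).round(4),"z",s["position"][2].round(4),"Fx,Fy,Fz",np.round([C*F[0]+S*F[1],C*F[1]-S*F[0],F[2]],1),"g",round(float(s["grip_width"]),3))
q=quat(BAY[2])
robot.grip(1.0)
robot.move_pose(at(BAY,-.169,.15),q); st("above")
print(robot.movel(at(BAY,-.169,.026),feed=.08,f_stop=10)); st("down")
robot.grip(0.0,squeeze=30); st("grip")
for x in(-.10,-.06,-.026):
    r=robot.movel(at(BAY,x,.026),feed=.04,f_stop=12); st(f"x{x} {r}")
    if r: break
```

```text
above 12.28 bay x,y -0.1694 0.0001 z 0.1307 Fx,Fy,Fz [-0.3 -0.1  0.6] g 1.004
False
down 13.97 bay x,y -0.1688 -0.0 z 0.0076 Fx,Fy,Fz [-0.3 -0.2  0.3] g 1.003
grip 14.48 bay x,y -0.1689 -0.0 z 0.0075 Fx,Fy,Fz [-1.1  0.5  5.8] g 0.416
x-0.1 True 14.79 bay x,y -0.169 0.0 z 0.0075 Fx,Fy,Fz [-0.7 -0.3  5.4] g 0.419
```

```bash
cat > m.py <<'E'
from h import *
def st(n):
    s=robot.observe();d=s["position"][:2]-BAY[:2];C,S=np.cos(BAY[2]),np.sin(BAY[2]);F=s["contact_force"]
    print(n,round(s["time"],2),"bay x,y",(C*d[0]+S*d[1]).round(4),(C*d[1]-S*d[0]).round(4),"z",s["position"][2].round(4),"Fx,Fy,Fz",np.round([C*F[0]+S*F[1],C*F[1]-S*F[0],F[2]],1),"g",round(float(s["grip_width"]),3))
q=quat(BAY[2])
E
python3 - <<'E'
from m import *
robot.movel(at(BAY,-.169,.0263),feed=.02); st("relief")
for x in(-.10,-.06,-.026):
    r=robot.movel(at(BAY,x,.0263),feed=.04,f_stop=20); st(f"x{x} {r}")
    if r: break
E
```

```text
relief 15.04 bay x,y -0.1689 0.0 z 0.0076 Fx,Fy,Fz [0.3 0.1 0.2] g 0.416
x-0.1 False 16.92 bay x,y -0.1 0.0 z 0.0076 Fx,Fy,Fz [-1.3  0.2  0.4] g 0.418
x-0.06 False 18.07 bay x,y -0.0598 -0.0 z 0.0077 Fx,Fy,Fz [ 1.   1.3 -1.2] g 0.416
x-0.026 False 19.07 bay x,y -0.0258 0.0 z 0.0076 Fx,Fy,Fz [ 1.2 -0.1 -1.3] g 0.417
```

The insertion was free. Now I release it and push the tail home with the fingers shut.

Run:
```python
from m import *
robot.grip(0.5); st("rel")
robot.movel(at(BAY,-.026,.09),feed=.1)
robot.movel(at(BAY,-.085,.09),feed=.15)
robot.grip(0.0); st("shut")
print(robot.movel(at(BAY,-.085,.026),feed=.1,f_stop=10)); st("low")
r=robot.movel(at(BAY,-.03,.026),feed=.04,f_stop=25); st(f"push1 {r}")
if not r: r=robot.movel(at(BAY,-.008,.026),feed=.02,f_stop=20); st(f"push2 {r}")
```

```text
rel 19.31 bay x,y -0.0262 -0.0 z 0.0076 Fx,Fy,Fz [ 0.   0.2 -0.4] g 0.501
shut 21.12 bay x,y -0.0849 -0.0 z 0.0713 Fx,Fy,Fz [-0.6 -0.5 -1. ] g 0.0
False
low 21.91 bay x,y -0.0847 -0.0 z 0.0076 Fx,Fy,Fz [ 0.2  0.4 -0.3] g -0.003
push1 False 23.43 bay x,y -0.0299 0.0 z 0.0073 Fx,Fy,Fz [ 0.4  0.4 -0.4] g 0.002
push2 True 24.13 bay x,y -0.0184 0.0001 z 0.0068 Fx,Fy,Fz [-0.6  0.3 -1.5] g 0.003
```

Run:
```python
from m import *
r=robot.movel(at(BAY,-.008,.026),feed=.02,f_stop=30); st(f"push3 {r}")
robot.movel(at(BAY,-.06,.026),feed=.08); robot.movel(at(BAY,-.06,.12),feed=.15)
robot.move_pose(at(BAY,-.26,.20),q); robot.move_j([.6]+list(robot.observe()["qpos"][1:])); st("away")
for n in("top","scene"):
    c=robot.read_camera(n);cv2.imwrite(f"pics/{n}3.png",c["pixels"][:,:,::-1])
a=cv2.imread("pics/top3.png")[180:260,390:470];b=cv2.imread("pics/scene3.png")[150:350,230:510]
cv2.imwrite("pics/three.png",np.hstack([cv2.resize(a,(380,380),interpolation=cv2.INTER_CUBIC),cv2.resize(b,(420,380))]))
```

```text
push3 True 24.47 bay x,y -0.0186 0.0002 z 0.0062 Fx,Fy,Fz [-0.1 -0.4  0. ] g -0.004
away 28.48 bay x,y -0.5109 0.3325 z 0.1812 Fx,Fy,Fz [ 0.1 -0.7  0.1] g -0.0
```

View pics/three.png

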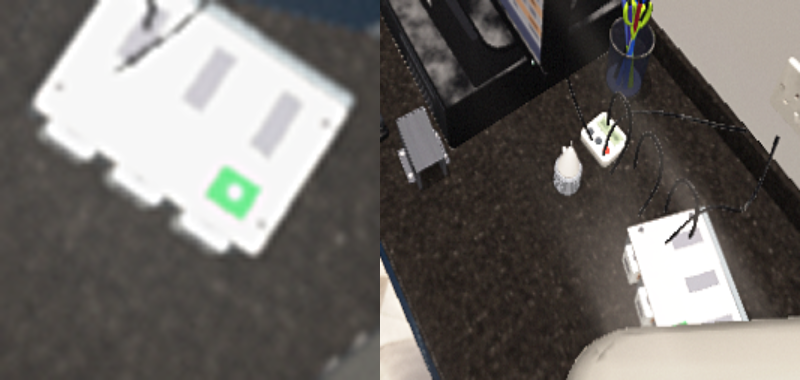

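The three tails stand out equally in the top view, at about (60,145), (130,195) and (200,238). The sleeve is empty, and the dispenser, timer and cup are in place. I'll make one numeric check of how far each tail stands out, then hand in.

Run:
```python
from m import *
c=robot.read_camera("top");im=c["pixels"].mean(2);out=[]
xs=np.arange(-.03,.004,.0005)
for y in(.056,0,-.056):
    v=np.mean([map_coordinates(im,proj(c,w(DOCK,[[x,y+o,.038] for x in xs])).T[::-1],order=1) for o in np.linspace(-.01,.01,9)],0)
    out.append([round(float(xs[np.argmax(v>t)]),4) for t in(120,150,180)])
print(out)
if np.abs(np.array(out[2])-out[1]).max()<.0025: robot.hand_in();print("handed in",robot.observe()["time"])
```

```text
[[-0.013, -0.011, -0.01], [-0.0135, -0.0115, -0.01], [-0.0135, -0.012, -0.0105]]
the job is handed in; nothing more can be done
the job is handed in; nothing more can be done
```

The cassette is fully home in the bay under the green tag, nose first and right way up. I handed the job in after about 28.5 s on the robot's clock.

I drew it out of the sleeve by its blue nose, set it down flat in front of the bay and let go. I then gripped it by its tail and slid it in, and pushed it the rest of the way with the fingers shut.

- **Home against the stop:** two pushes stopped at the same place, with the fingers at -18.4 and -18.6 mm in the bay frame, against about -19 mm expected. In the last top image its tail stands out as far as the two latched ones, within about 1 mm.
- **Bystanders:** the dispenser, timer and cup are where they were in the last picture. The rack and stapler were not in that view, but nothing worked near them.
- **Checks that disagreed:**
    - The two cameras differed by 2–3 mm on the dock. On the sleeve and the cassette's nose they differed by up to 8 mm, and by about 6° on the nose's direction.
    - Just before insertion, two fits of the cassette differed by about 4 mm sideways. It still went in without resistance.
    - The first slide from the tail tripped its force stop at once, with about 5 N pressing on the bench. I raised the target height by 0.3 mm and the slide then ran freely.

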